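# Unload the spice filler and hold its purge dial

### The arm

A 7-joint arm with a two-finger parallel gripper is mounted at the origin on the work surface. World frame = base frame: x ahead of the robot, y to its left, z up, the work surface at z = 0. Lengths are in m, angles in rad, forces in N, time in s.
With the tool pointing down it reaches from about 0.35 to 0.9 m from the base axis. Payload 8.1 kg.
Tool frame: the origin (TCP) lies on the centre line of the jaws, within the pads' length; the fingertips stand 19 mm ahead of it and the grasp point (between the pads) is the TCP (arm.tip_reach is the distance from the TCP to the fingertips, in m); z points along the fingers, y is the line along which they close (so a half turn about z gives the same grasp; the last joint's range is limited). The gripper opens to 92 mm and grips with 3 to 60 N. Pads are 19 mm wide; open, the fingers measure 130 mm over their backs; the gripper's body (75 mm by 190 mm) begins 47 mm behind the grasp point.
Start: joints at [1.046, 0.434, 0.025, 1.573, -0.012, 1.134, -0.075], TCP at [0.256, -0.57, 0.246] pointing down, gripper open.
Joint ranges: [-2.62, 2.62], [-0.44, 2.09], [-1.27, 1.32], [0.08, 2.57], [-1.32, 4.46], [0.12, 2], [-2.74, 2.74]. Speed limits (rad/s): [2.22, 2.22, 3.01, 3.01, 3.14, 3.14, 3.14].

### API

Orientations are given as a rotation vector (axis times angle).
In Python, from cell import arm gives the robot as it stands.
- The arm moves only by the tool arm_command, never from a script. Its argument "targets" is a list that holds one entry, the list of rows, each a list of 6 numbers: the shift along the tool's x, y, z in m, then the turn, a rotation vector about the tool's x, y, z in rad. A call has 1 to 10 rows; each row shifts and turns the commanded pose from where the row before left it, along the tool's axes as they then stand; what a row does not reach is not made up. A row lasts 1/8 s, in which the tool goes at most 62.5 mm and 10.7 degrees, less where a joint would pass 70% of its speed; a pose out of reach is approached as far as the arm can. A call with a gripper value outside its range is refused whole. "jaw" is the finger opening in m, from 0 to 0.0918, set as the call begins (left out, the last holds). The fingers move at their own pace and stop on an object; "newtons" is the grip in N (left out, the last holds). Time passes only in rows, so rows that do not move let the fingers close. It gives the time, the measured TCP pose, the force, the opening and the grip force at its end, in the units of the state.
- arm.observe(): the state, without advancing time (a new reading comes with each control period).
- arm.get_image(name): name is "side" or "top"; returns a dict with "pixels" (384x512x3 uint8, red, green, blue), "z_map" (384x512 float32, m along the optical axis (not along the pixel's ray), 0 where there is no reading), "fx", "fy", "cx", "cy" (pixels), "dist" ([k1, k2, p1, p2, k3] as OpenCV has them; the pictures are not rectified), "xyz" and "rotation" of the camera in the world. Camera axes: x right, y down, z forward; pixel columns grow to the right and rows downward; lengths in m; the calibration is good to about 2 mm. A picture is of the moment at which its call begins.
- arm.sign_off(): hands the job in; it is judged then, once.
The state is a dict: "clock": time; "joints": joint angles; "dq": joint speeds; "joint_efforts": joint torques, N m; "position": TCP position; "ee_rot": TCP orientation; "force": force on the tool from outside, world axes, zero at the start; "ft_torque": the same for the moment, N m; "width": opening from 0.0 (shut) to 1.0 (fully open); "gripper_force": force on a finger pad.
Only numpy, scipy, OpenCV 4.12 (cv2) and the standard library are available. Lean on these libraries where they do the work, as an engineer would, in place of code of your own. Each camera call takes 0.05 s, during which the arm holds its last target. There are 200 camera calls.

### The job

The spice jar in the filling clamp is finished: slide the clamp's jaw fully open, lift the jar out and set it gently down, upright, on the woven mat. Only when the jar is out and standing there, turn the filler's spring-return dial clockwise past its first two notches to the third and last, and keep holding it there against its spring with the fingers: finish while still holding it, without letting go. Do not disturb the cup and the glass shaker that stand on the mat.

Things in the scene. Friction and masses are not known exactly. Their poses are not given: they have to be found in the camera images.
- clamp: Filling clamp fixed to the counter: a steel base plate 205 x 90 mm, 12 mm thick, from 149.5 mm on the -x side to 55.5 mm on the +x side of its origin. Origin at counter level (underside) below the middle of the jar's seat; z up. A fixed grey jaw (50 mm high, face 29 mm from the seat's middle) stands on the +x side; the moving jaw is on the -x side, which is towards the robot (within 0.3 rad), and opens along -x.
- seat (a point): Middle of the jar's seat, on the base plate's upper face, 12 mm above the counter; axes as clamp.
- jaw (a joint): How far the moving jaw has been slid open along the clamp's -x, in m: 0 closed (at the start) to 0.035 fully open. It has no spring, slides with about 3 N of friction and stays where it is left. Its block is 20 mm thick, 70 mm wide (y), its top 80 mm above the counter, and a 30 mm wide lip overlaps the jar's shoulder by about 5 mm, so that the jar cannot be lifted while it is closed.
- jaw_tab (a point): Middle of the top edge of the upright steel tab on the moving jaw, by which it is pulled; moves with the jaw; axes as clamp. Tab 14 mm thick (x), 28 mm wide (y); its top is 102 mm above the counter and it stands free for 62 mm below that. It stands 39 mm clear of the jaw's block; 95 mm from the seat's middle when closed.
- jar: The finished spice jar, standing upright in the clamp: steel body of 56 mm diameter, 60 mm high, with a narrower white cap of 40 mm diameter from 60 to 110 mm. Origin at the centre of its underside, z up. 150 to 300 g. In the clamp its underside is 12 mm, its cap's foot 72 mm and its top 122 mm above the counter; the jaw's lip reaches up to 80 mm, so grip the cap above that.
- jar_cap (a point): Centre of the top of the jar's cap, 110 mm above the jar's underside.
- mat: Woven beige place mat fixed flat on the counter, 220 mm (x) by 180 mm (y), 3 mm thick. Origin at the centre of its underside. The half on its -x side, towards the robot, is empty; the upturned cup and the glass shaker stand on the other half (their centres about 65 mm to +x).
- filler: White spice filler housing fixed to the counter, 165 x 108 mm, 75 mm high, from 55 mm on the -x side (towards the robot, within 0.3 rad) to 110 mm on the +x side of its origin. Origin at counter level below the dial's axis; z up. On top behind the dial, 74 mm to +x, a round steel hopper with lid of at most 68 mm diameter, up to 117 mm above the counter.
- dial (a joint): Angle of the dial in rad, growing clockwise seen from above: 0 at rest, notches at 0.35, 0.70 and 1.05 (third and last), hard stop at 1.10. A spring drives it back to 0 from any notch when let go (about 0.06 N m at 0, 0.12 N m at the third); between notches up to 0.05 N m more must be overcome. Four black marks on the housing show rest and the three notches; the third's mark is the longest. At 0 the bar's white line points to the housing's -x.
- dial_bar: The upright black grip bar across the dial, 52 mm long (its own x), 14 mm thick (its own y), from 85 to 119 mm above the counter, white line on top towards its own -x. It turns with the dial about a vertical axis through its middle; origin on that axis, 75 mm above the counter. The disc under it is 54 mm across, its top 85 mm above the counter.
- dial_grip (a point): On the dial's axis inside the grip bar, 105 mm above the counter, a good height to grip; axes as dial_bar.
- tumbler: Bystander: dark upturned drinking cup, 74 mm across at the foot, 87 mm high, on the mat. Origin at the centre of its underside.
- glass_shaker: Bystander: small glass shaker with brown wooden top, 42 mm across, 72 mm high, on the mat. Origin at the centre of its underside.
Things that resemble listed ones, but are neither listed nor needed, are in the scene too. Leave any purple look-alike of the jar alone.

How it is judged:
By the outcome, as a careful person would: the job done as asked, in the order asked, and still so for the second after the job is handed in, while the arm keeps its last pose, push and grip.
It also fails if it takes over 64 s, if anything falls off the work surface, if the arm or the gripper's body presses on something with over 40 N, if the wrist force passes 120 N, or if a joint passes its speed limit or range.

## Working session

There is one attempt and no reset: what is moved stays moved. The work goes in short steps, Python scripts to look and compute and a tool call to move; the robot and the scene stay as the last step left them, time stands still between calls to the robot, and variables do not carry over. Pictures are saved under pics/ and viewed, at most 10 in all, crops included, and the job is handed in when it is done.

Besides the shell and the picture viewer there is one more tool, called after "Request:" as name(argument=value, ...) on one line, values as JSON. arm_command: Moves the arm, as the interface text tells. Its arguments: {"type":"object","properties":{"targets":{"type":"array","items":{"type":"array","items":{"type":"array","items":{"type":"number"}}}},"jaw":{"type":"number"},"newtons":{"type":"number"}},"required":["targets"]}

```bash
mkdir -p pics; cat > h.py <<'E'
import numpy as np,cv2,pickle
from cell import arm
from scipy.spatial.transform import Rotation as R
def grab(n):
    d=arm.get_image(n); pickle.dump(d,open(f'pics/{n}.pkl','wb')); return d
def load(n): return pickle.load(open(f'pics/{n}.pkl','rb'))
def rotm(d):
    r=np.array(d['rotation'],float); return r if r.shape==(3,3) else (R.from_rotvec(r) if r.size==3 else R.from_quat(r)).as_matrix()
def ray(d,u,v):
    K=np.array([[d['fx'],0,d['cx']],[0,d['fy'],d['cy']],[0,0,1.]])
    p=cv2.undistortPoints(np.array([[[u,v]]],float),K,np.array(d['dist'],float))[0,0]
    return np.array([p[0],p[1],1.])
def atz(d,u,v,z):   # pixel on plane z
    r=rotm(d)@ray(d,u,v); c=np.array(d['xyz']); return c+r*(z-c[2])/r[2]
def dep(d,u,v):
    return np.array(d['xyz'])+rotm(d)@(ray(d,u,v)*d['z_map'][int(v),int(u)])
def save(d,name,box=None,s=1):
    im=d['pixels'][:,:,::-1]
    if box: x0,y0,x1,y1=box; im=im[y0:y1,x0:x1]
    cv2.imwrite('pics/'+name,cv2.resize(im,None,fx=s,fy=s,interpolation=cv2.INTER_CUBIC))
E
python3 - <<'E'
from h import *
for n in('top','side'):
    d=grab(n); save(d,n+'0.png',None,1.5); print(n,d['xyz'],d['rotation'],d['fx'],d['dist'])
s=arm.observe(); print(s['position'],s['ee_rot'],s['force'],s['width'])
E
```

```text
top [0.41293601 0.01279435 1.03560231] [-2.03424681  2.19384742 -0.23162855] 436.0048500893683 [-0.0093132  0.         0.         0.         0.       ]
side [ 0.33416287 -0.43504198  0.64765787] [-2.30275167  0.66979513 -0.27977893] 351.37881392378546 [-0.07245197  0.          0.          0.          0.        ]
[ 0.255692   -0.56982907  0.24501665] [-3.07065801e+00 -6.57273118e-01  5.72420425e-04] [ 0.35167367 -0.0449937   0.36209414] 0.997682331832424
```

View pics/top0.png

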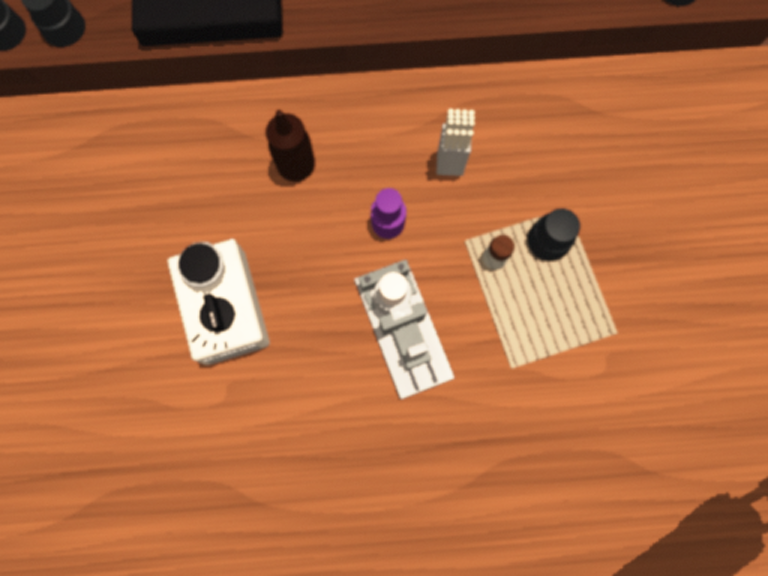

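View pics/side0.png

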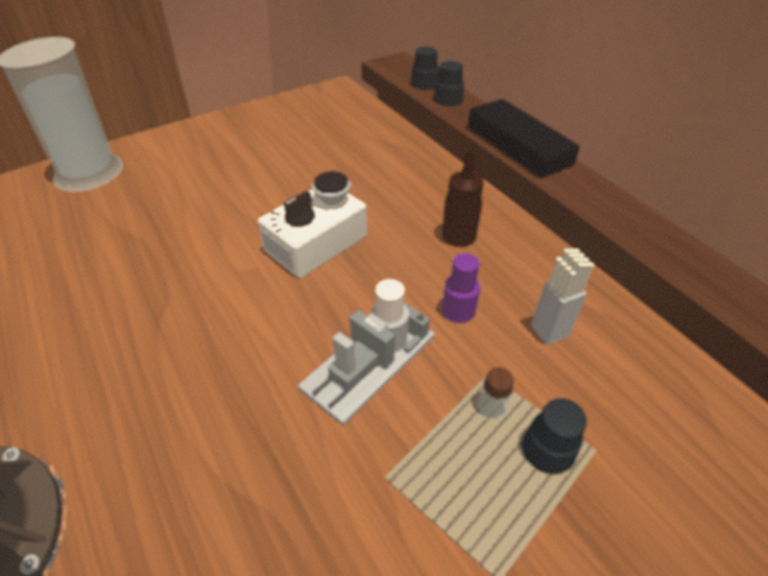

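Both pictures show the clamp with its white-capped jar (top 392,290; side 390,300), the filler and dial on the left (top 215,313; side 299,208), and the mat on the right (top 540,290).

Things that could be taken for the jar (enlarged top pixels):
- White-capped one in the clamp (392,290): this is the one I choose.
- Purple look-alike (388,212): leave it.
- Shaker (501,247): leave it.

The dial is the black bar at (212,313), not the hopper lid at (200,263).

```bash
python3 - <<'E'
from h import *
d=load('top'); e=load('side')
a=d['pixels'][165:275,225:310,::-1]; b=d['pixels'][155:245,105:185,::-1]
A=cv2.resize(a,None,fx=5,fy=5,interpolation=2); B=cv2.resize(b,None,fx=5,fy=5,interpolation=2) if 0 else cv2.resize(b,(375,422),interpolation=2)
im=np.zeros((550,800,3),np.uint8); im[:,:425]=A; im[:422,425:]=B
cv2.imwrite('pics/crop1.png',im)
# depth-based: points in regions by height
def cloud(d):
    K=np.array([[d['fx'],0,d['cx']],[0,d['fy'],d['cy']],[0,0,1.]])
    vv,uu=np.mgrid[:384,:512]; p=cv2.undistortPoints(np.stack([uu,vv],-1).reshape(-1,1,2).astype(float),K,np.array(d['dist'],float))[:,0]
    P=np.c_[p,np.ones(len(p))]*d['z_map'].reshape(-1,1); return (P@rotm(d).T+np.array(d['xyz'])).reshape(384,512,3)
C=cloud(d); 
def reg(n,x0,y0,x1,y1,z0,z1):
    P=C[y0:y1,x0:x1].reshape(-1,3); m=(P[:,2]>z0)&(P[:,2]<z1); Q=P[m]
    r=cv2.minAreaRect(Q[:,:2].astype(np.float32)*1000); print(n,len(Q),Q.mean(0).round(4),np.round(r[0],1),np.round(r[1],1),round(r[2],1))
reg('cap',235,170,300,270,.116,.128)
reg('tab',235,210,300,270,.096,.108)
reg('blk',235,190,300,270,.075,.085)
reg('plate',230,170,305,270,.007,.017)
reg('filler',105,155,185,245,.070,.079)
reg('bar',130,190,160,225,.112,.125)
reg('hopper',105,155,160,195,.11,.125)
reg('mat',300,140,420,250,.0015,.006)
reg('cup',340,130,400,180,.08,.095)
reg('shk',310,150,345,185,.065,.08)
print(np.unique(np.round(C[200,300:400,2],3))[:10])
E
```

```text
cap 262 [ 0.608  -0.0171  0.1217] [608.6 -17.4] [36.5 39.8] 85.7
tab 86 [ 0.5176 -0.0451  0.1017] [518.  -45.2] [14.1 27.3] 15.7
blk 350 [ 0.5724 -0.0279  0.0796] [564.8 -29. ] [114.6  70.3] 2.0
plate 1425 [ 0.5251 -0.0393  0.0118] [563.5 -31.3] [204.5  90.3] 16.7
filler 2198 [0.6073 0.2451 0.0748] [619.3 251.1] [164.8 107.9] 13.0
bar 166 [0.5922 0.2444 0.1184] [592.9 245.1] [51.4 14.3] 13.5
hopper 618 [0.6644 0.2609 0.1168] [664.3 261.7] [61.9 62.2] 5.5
mat 4493 [ 0.5984 -0.2522  0.0031] [ 610.  -259.9] [299.8 270.6] 85.6
cup 449 [ 0.6898 -0.2778  0.0878] [ 690.1 -278.8] [52.8 53.2] 39.9
shk 197 [ 0.6673 -0.1882  0.0737] [ 668.2 -188.8] [33.7 34. ] 60.5
[-0.004 -0.003 -0.002 -0.001  0.     0.001  0.002  0.003  0.004  0.005]
```

View pics/crop1.png

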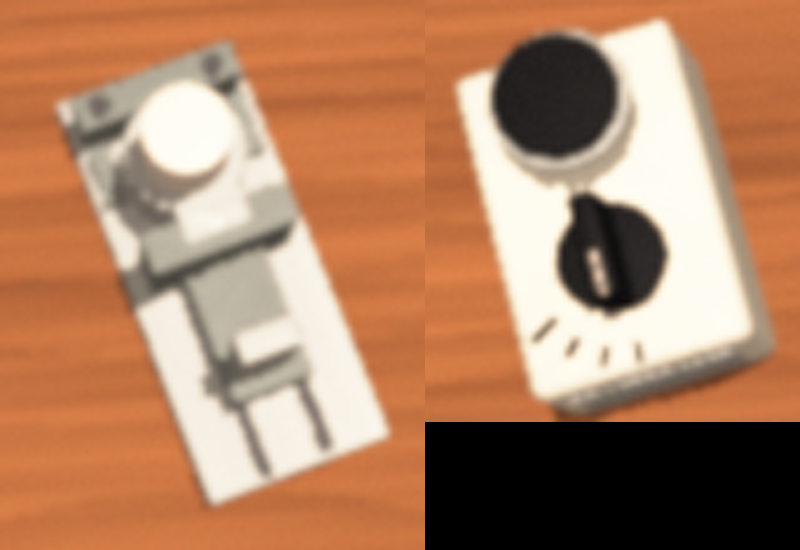

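```bash
cat >> h.py <<'E'
def go(x,y,z,yawdeg):
    s=arm.observe(); T=R.from_rotvec(s['ee_rot']); p=np.array(s['position'])
    c,q=np.cos(np.radians(yawdeg)),np.sin(np.radians(yawdeg))
    G=R.from_matrix(np.array([[c,q,0],[q,-c,0],[0,0,-1.]]))
    print('now',p.round(4),'t',s['clock'],'turn(tool)',(T.inv()*G).as_rotvec().round(4),'| shift now-axes',T.inv().apply(np.array([x,y,z])-p).round(4),'| shift goal-axes',G.inv().apply(np.array([x,y,z])-p).round(4))
E
python3 - <<'E'
from h import *
d=load('top')
P=[atz(d,u/1.5,v/1.5,.003)[:2].round(4) for u,v in((466,240),(514,366),(616,333))]
a,b,c=P; print(P,np.linalg.norm(a-b),np.linalg.norm(c-b),'yaw',np.degrees(np.arctan2(*(a-b)[::-1])),'centre',(a+c)/2)
x=(a-b)/np.linalg.norm(a-b); print('place',(a+c)/2-.055*x)
go(.5177,-.0452,.17,16.7)
E
```

```text
[array([ 0.7016, -0.1455]), array([ 0.4908, -0.2   ]), array([ 0.5305, -0.3684])] 0.21773123340485626 0.17301632870917125 yaw 14.495774232157121 centre [ 0.61605 -0.25695]
place [ 0.56280086 -0.27071697]
now [ 0.2557 -0.5698  0.245 ] t 0.1 turn(tool) [-0.0014  0.0002  0.1303] | shift now-axes [ 0.4538 -0.3713  0.0755] | shift goal-axes [ 0.4017 -0.4272  0.075 ]
```

Request:
arm_command(targets=[[[0,0,0,0,0,0.13],[0.0335,-0.0356,0,0,0,0],[0.0335,-0.0356,0,0,0,0],[0.0335,-0.0356,0,0,0,0],[0.0335,-0.0356,0,0,0,0],[0.0335,-0.0356,0,0,0,0],[0.0335,-0.0356,0,0,0,0],[0.0335,-0.0356,0,0,0,0],[0.0335,-0.0356,0,0,0,0],[0.0335,-0.0356,0,0,0,0]]], jaw=0.06, newtons=20)

```text
clock: 1.35
position: [0.4528, -0.1752, 0.2456]
ee_rot: [-3.108, -0.456, 0.0]
force: [0.4, -0.6, -1.1]
width: 0.651
gripper_force: 0.0
```

Request:
arm_command(targets=[[[0.0335,-0.0356,0,0,0,0],[0.0335,-0.0356,0,0,0,0],[0.0335,-0.0356,0,0,0,0],[0,0,0.035,0,0,0],[0,0,0.035,0,0,0],[0,0,0,0,0,0],[0,0,0,0,0,0]]])

```text
clock: 2.22
position: [0.5185, -0.0456, 0.1767]
ee_rot: [3.108, 0.456, 0.001]
force: [0.6, -0.6, 0.7]
width: 0.653
gripper_force: 0.0
```

```bash
python3 - <<'E'
from h import *
go(.5177,-.0452,.088,16.7); s=arm.observe(); print(s['joints'],s['force'],s['width'])
E
```

```text
now [ 0.5185 -0.0456  0.1767] t 2.225 turn(tool) [ 0.0002 -0.0008 -0.    ] | shift now-axes [-0.0007 -0.0006  0.0887] | shift goal-axes [-0.0007 -0.0006  0.0887]
[ 0.16681886  0.35385874 -0.23427954  1.89878081  0.10291364  0.89964196
 -1.39687264] [ 0.58984692 -0.58562989  0.70312162] 0.6526536620198272
```

Request:
arm_command(targets=[[[-0.001,-0.001,0.03,0,0,0],[0,0,0.03,0,0,0],[0,0,0.028,0,0,0],[0,0,0,0,0,0]]])

```text
clock: 2.72
position: [0.5165, -0.045, 0.0877]
ee_rot: [-3.108, -0.456, 0.002]
force: [-0.2, -0.3, 1.2]
width: 0.655
gripper_force: 0.0
```

Request:
arm_command(targets=[[[0,0,0,0,0,0],[0,0,0,0,0,0],[0,0,0,0,0,0],[0,0,0,0,0,0],[0,0,0,0,0,0]]], jaw=0.015, newtons=25)

```text
clock: 3.35
position: [0.5174, -0.0456, 0.0883]
ee_rot: [3.107, 0.455, 0.002]
force: [-1.2, -4.0, 6.7]
width: 0.303
gripper_force: 25.0
```

Request:
arm_command(targets=[[[-0.01,0,0,0,0,0],[-0.01,0,0,0,0,0],[-0.01,0,0,0,0,0],[-0.007,0,0,0,0,0],[0,0,0,0,0,0],[0,0,0,0,0,0]]])

```text
clock: 4.1
position: [0.4837, -0.0558, 0.0884]
ee_rot: [3.107, 0.456, 0.007]
force: [6.3, -3.7, -1.8]
width: 0.302
gripper_force: 25.0
```

```bash
python3 - <<'E'
from h import *
s=arm.observe(); p=np.array(s['position']); d=p[:2]-[.5174,-.0456]; print(d@[np.cos(.2915),np.sin(.2915)],p,s['force'])
E
```

```text
-0.035186305179282645 [ 0.48372329 -0.05579621  0.08841633] [ 6.28923463 -3.7355239  -1.75741386]
```

Request:
arm_command(targets=[[[-0.003,0,0,0,0,0],[0,0,0,0,0,0]]])

```text
clock: 4.35
position: [0.4835, -0.0559, 0.0885]
ee_rot: [3.108, 0.457, 0.015]
force: [16.1, -1.2, -14.2]
width: 0.31
gripper_force: 25.0
```

Request:
arm_command(targets=[[[0.003,0,0,0,0,0],[0,0,0,0,0,0],[0,0,0,0,0,0],[0,0,0,0,0,0],[0,0,-0.03,0,0,0],[0,0,-0.05,0,0,0],[0,0,0,0,0,0]]], jaw=0.06)

```text
clock: 5.22
position: [0.4834, -0.0554, 0.171]
ee_rot: [3.107, 0.456, 0.01]
force: [-0.5, -0.4, -0.5]
width: 0.653
gripper_force: 0.0
```

```bash
python3 - <<'E'
from h import *
d=grab('top')
for n,z0,z1,w in(('tab',.097,.107,(225,200,320,285)),('cap',.116,.128,(235,170,300,215))):
    u0,v0,u1,v1=w
    Q=np.array([dep(d,u,v) for v in range(v0,v1) for u in range(u0,u1)]); Q=Q[(Q[:,2]>z0)&(Q[:,2]<z1)]
    print(n,len(Q),np.array(cv2.minAreaRect(Q[:,:2].astype(np.float32)*1000)[0]))
save(d,'c2.png',(215,160,325,285),4)
go(.6085,-.0176,.18,16.7)
E
```

```text
tab 3 [592.03625488  -6.51782608]
cap 128 [612.86828613 -10.67322731]
now [ 0.4823 -0.0556  0.1692] t 5.275 turn(tool) [ 0.0014 -0.0032 -0.0001] | shift now-axes [ 1.319e-01 -1.000e-04 -1.040e-02] | shift goal-axes [ 1.318e-01 -1.000e-04 -1.080e-02]
```

View pics/c2.png

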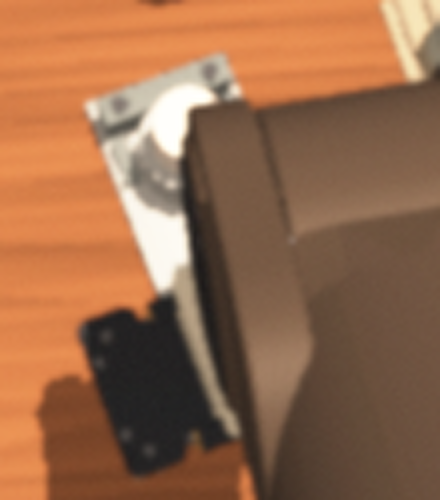

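The crop shows the lip gone from the jar's shoulder (about 165,190), and the pull came up hard against its stop at 35 mm. The arm hides the rest. Next is the jar.

Request:
arm_command(targets=[[[0.044,0,-0.01,0.001,-0.003,0],[0.044,0,0,0,0,0],[0.044,0,0,0,0,0],[0,0,0,0,0,0],[0,0,0,0,0,0]]], jaw=0.07)

```text
clock: 5.9
position: [0.6065, -0.0177, 0.1759]
ee_rot: [-3.108, -0.457, 0.01]
force: [-0.5, -0.1, -0.5]
width: 0.761
gripper_force: 0.0
```

```bash
python3 - <<'E'
from h import *
go(.6085,-.0176,.105,16.7)
d=grab('side'); save(d,'s2.png',(180,160,320,290),4)
E
```

```text
now [ 0.6065 -0.0177  0.1759] t 5.9 turn(tool) [-0.0015  0.006   0.0003] | shift now-axes [0.0024 0.0006 0.0709] | shift goal-axes [0.002  0.0005 0.0709]
```

View pics/s2.png

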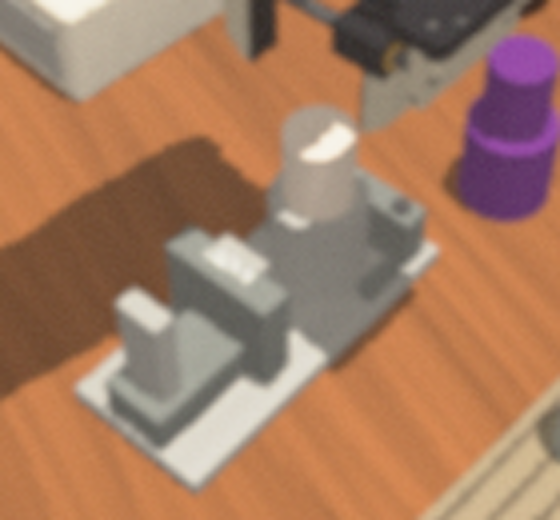

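The side crop shows the jaw (230,290) slid well clear of the jar (320,200), which still stands in its seat. I'll descend and grip the cap.

Request:
arm_command(targets=[[[0.002,0.0005,0.03,-0.0015,0.006,0],[0,0,0.03,0,0,0],[0,0,0.011,0,0,0],[0,0,0,0,0,0]]])

```text
clock: 6.45
position: [0.6091, -0.0178, 0.1062]
ee_rot: [3.108, 0.456, 0.003]
force: [0.3, 0.8, 0.8]
width: 0.762
gripper_force: 0.0
```

Request:
arm_command(targets=[[[0,0,0,0,0,0],[0,0,0,0,0,0],[0,0,0,0,0,0],[0,0,0,0,0,0],[0,0,0,0,0,0]]], jaw=0.025, newtons=25)

```text
clock: 7.08
position: [0.6101, -0.0172, 0.1069]
ee_rot: [3.108, 0.457, 0.006]
force: [-1.0, 1.2, 4.2]
width: 0.429
gripper_force: 25.0
```

```bash
python3 - <<'E'
from h import *
go(.563,-.272,.19,16.7); print(arm.observe()['width']*.0918)
E
```

```text
now [ 0.6101 -0.0172  0.1069] t 7.075 turn(tool) [ 0.0006 -0.0037  0.0004] | shift now-axes [-0.1181  0.2306 -0.0834] | shift goal-axes [-0.1183  0.2306 -0.0831]
0.0394173435176659
```

Request:
arm_command(targets=[[[0,0,-0.015,0,0,0],[0,0,-0.025,0,0,0],[0,0,-0.025,0,0,0],[0,0,-0.02,0,0,0],[0,0,0,0,0,0],[-0.02,0.038,0,0,0,0],[-0.02,0.038,0,0,0,0],[-0.02,0.038,0,0,0,0],[-0.02,0.038,0,0,0,0]]])

```text
clock: 8.2
position: [0.5756, -0.1873, 0.1902]
ee_rot: [-3.108, -0.457, -0.002]
force: [0.8, -0.1, -2.5]
width: 0.43
gripper_force: 25.0
```

Request:
arm_command(targets=[[[-0.02,0.038,0,0,0,0],[-0.018,0.04,0,0,0,0],[0,0,0,0,0,0],[0,0,0,0,0,0],[0,0,0,0,0,0]]])

```text
clock: 8.82
position: [0.5629, -0.27, 0.1908]
ee_rot: [-3.107, -0.46, -0.004]
force: [-0.4, 0.8, -2.5]
width: 0.429
gripper_force: 25.0
```

```bash
python3 - <<'E'
from h import *
go(.563,-.272,.098,16.7); print(arm.observe()['width']*.0918,arm.observe()['force'])
d=grab('side'); save(d,'s3.png',(220,150,450,384),2.5)
E
```

```text
now [ 0.5629 -0.27    0.1908] t 8.825 turn(tool) [-0.0006 -0.0028  0.0023] | shift now-axes [-0.0008  0.002   0.0928] | shift goal-axes [-0.0005  0.0019  0.0928]
0.039416932750384256 [-0.37405938  0.83404355 -2.49066371]
```

View pics/s3.png

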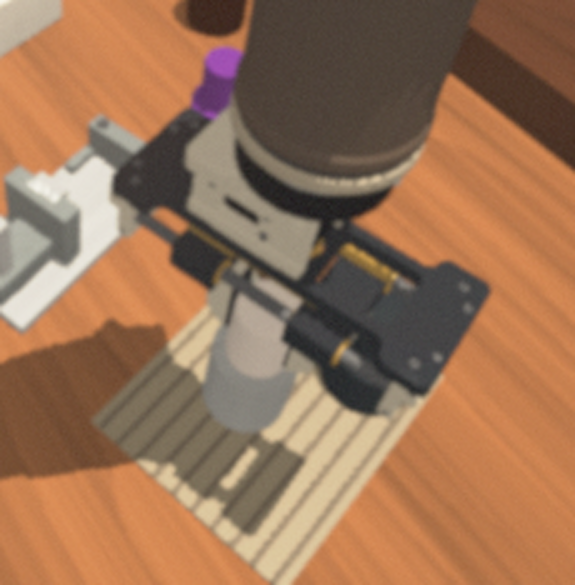

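The jar hangs upright in the fingers (250,370) over the empty half of the mat, so I'll lower it.

Request:
arm_command(targets=[[[0,0.001,0.03,0,-0.002,0],[0,0,0.03,0,0,0],[0,0,0.018,0,0,0],[0,0,0.006,0,0,0],[0,0,0.003,0,0,0],[0,0,0.002,0,0,0],[0,0,0.001,0,0,0],[0,0,0,0,0,0],[0,0,0,0,0,0]]])

```text
clock: 10.0
position: [0.5633, -0.2727, 0.1015]
ee_rot: [3.108, 0.456, 0.002]
force: [-0.8, -0.2, -2.7]
width: 0.431
gripper_force: 25.0
```

Request:
arm_command(targets=[[[0,0,0.001,0,0,0],[0,0,0.001,0,0,0],[0,0,0.001,0,0,0],[0,0,0,0,0,0],[0,0,0,0,0,0]]])

```text
clock: 10.62
position: [0.5632, -0.2726, 0.0982]
ee_rot: [3.108, 0.457, 0.002]
force: [0.1, -0.8, -2.5]
width: 0.428
gripper_force: 25.0
```

Request:
arm_command(targets=[[[0,0,0.0005,0,0,0],[0,0,0.0005,0,0,0],[0,0,0.0005,0,0,0],[0,0,0,0,0,0],[0,0,0,0,0,0]]])

```text
clock: 11.25
position: [0.5634, -0.2726, 0.0979]
ee_rot: [3.107, 0.456, 0.003]
force: [-3.3, 1.6, 10.0]
width: 0.43
gripper_force: 25.0
```

Request:
arm_command(targets=[[[0,0,0,0,0,0],[0,0,0,0,0,0],[0,0,0,0,0,0],[0,0,0,0,0,0],[0,0,-0.02,0,0,0],[0,0,-0.04,0,0,0],[0,0,-0.045,0,0,0],[0,0,0,0,0,0]]], jaw=0.07)

```text
clock: 12.25
position: [0.5652, -0.2733, 0.2057]
ee_rot: [3.104, 0.456, 0.011]
force: [0.7, -0.0, 0.0]
width: 0.758
gripper_force: 0.0
```

```bash
python3 - <<'E'
from h import *
go(.5925,.245,.205,103); go(.5925,.245,.205,193); print(arm.observe()['joints'])
E
```

```text
now [ 0.5652 -0.2733  0.2057] t 12.25 turn(tool) [ 8.8000e-03 -1.5000e-03 -1.5061e+00] | shift now-axes [ 0.1752 -0.4886 -0.0006] | shift goal-axes [0.4989 0.1432 0.0007]
now [ 0.5652 -0.2733  0.2057] t 12.25 turn(tool) [ 0.0101  0.0072 -3.0769] | shift now-axes [ 0.1752 -0.4886 -0.0006] | shift goal-axes [-0.1432  0.4989  0.0007]
[ 0.49077749  0.47829125 -0.1835551   1.61110456  0.09709509  1.05302248
 -0.99930402]
```

Request:
arm_command(targets=[[[0.0175,-0.0489,0,0,0,0],[0.0175,-0.0489,0,0,0,0],[0.0175,-0.0489,0,0,0,0],[0.0175,-0.0489,0,0,0,0],[0.0175,-0.0489,0,0,0,0],[0.0175,-0.0489,0,0,0,0],[0.0175,-0.0489,0,0,0,0],[0.0175,-0.0489,0,0,0,0],[0.0175,-0.0489,0,0,0,0],[0.0175,-0.0489,0,0,0,0]]], jaw=0.045)

```text
clock: 13.5
position: [0.5896, 0.2475, 0.2006]
ee_rot: [3.107, 0.456, -0.0]
force: [0.1, -0.5, 0.7]
width: 0.492
gripper_force: 0.0
```

Request:
arm_command(targets=[[[0,0,0,0,0,-0.17],[0,0,0,0,0,-0.17],[0,0,0,0,0,-0.17],[0,0,0,0,0,-0.17],[0,0,0,0,0,-0.17],[0,0,0,0,0,-0.17],[0,0,0,0,0,-0.17],[0,0,0,0,0,-0.17],[0,0,0,0,0,-0.17]]])

```text
clock: 14.62
position: [0.5896, 0.2459, 0.2005]
ee_rot: [1.919, 2.487, -0.001]
force: [0.1, -0.4, -0.3]
width: 0.489
gripper_force: 0.0
```

Request:
arm_command(targets=[[[0,0,0,0,0,-0.17],[0,0,0,0,0,-0.17],[0,0,0,0,0,-0.17],[0,0,0,0,0,-0.17],[0,0,0,0,0,-0.17],[0,0,0,0,0,-0.17],[0,0,0,0,0,-0.17],[0,0,0,0,0,-0.17],[0,0,0,0,0,-0.17],[0,0,0,0,0,0]]])

```text
clock: 15.88
position: [0.5898, 0.2458, 0.2005]
ee_rot: [0.328, -3.124, 0.0]
force: [1.2, -0.4, -0.2]
width: 0.492
gripper_force: 0.0
```

```bash
python3 - <<'E'
from h import *
go(.5926,.245,.155,193); print(arm.observe()['joints'])
d=grab('top'); save(d,'t4.png',(90,100,430,270),2.3)
E
```

```text
now [0.5898 0.2458 0.2005] t 15.875 turn(tool) [-0.     -0.0006 -0.0178] | shift now-axes [-0.0026 -0.0014  0.0455] | shift goal-axes [-0.0026 -0.0014  0.0455]
[ 0.12237667  0.7039312  -1.00778461  1.53556159  0.61510456  1.24719163
  0.80167572]
```

View pics/t4.png

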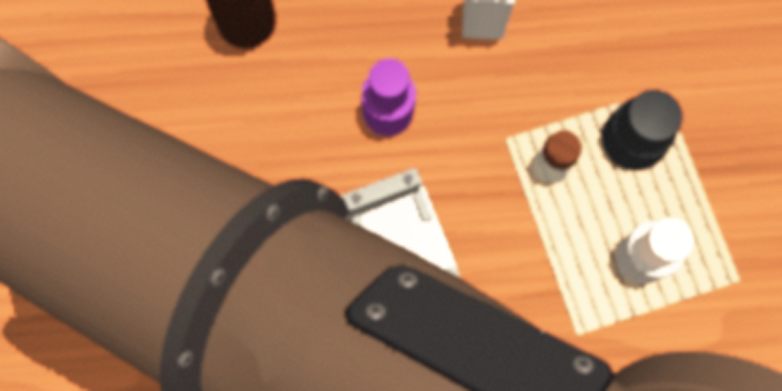

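The jar stands upright on the mat's free half (665,245), and the cup and shaker haven't moved. I'll descend on the dial.

Request:
arm_command(targets=[[[-0.0026,-0.0014,0.03,0,0,-0.018],[0,0,0.03,0,0,0],[0,0,0.02,0,0,0],[0,0,0.01,0,0,0],[0,0,0,0,0,0],[0,0,0,0,0,0]]])

```text
clock: 16.68
position: [0.5934, 0.2458, 0.1127]
ee_rot: [-0.357, 3.119, 0.001]
force: [1.1, -0.1, 1.0]
width: 0.492
gripper_force: 0.0
```

```bash
python3 - <<'E'
from h import *
go(.5926,.245,.109,193); print(arm.observe()['joints'],arm.observe()['force'])
E
```

```text
now [0.5934 0.2458 0.1127] t 16.675 turn(tool) [0.0001 0.0025 0.0009] | shift now-axes [ 0.001  -0.0006  0.0037] | shift goal-axes [ 0.0009 -0.0006  0.0037]
[ 0.09714058  0.79105249 -0.95236562  1.61850578  0.70567671  1.1074941
  0.75408034] [ 1.05982785 -0.0673196   1.0111539 ]
```

Request:
arm_command(targets=[[[0.001,-0.0006,0.0035,0,0.002,0.001],[0,0,0,0,0,0],[0,0,0,0,0,0],[0,0,0,0,0,0],[0,0,0,0,0,0],[0,0,0,0,0,0]]], jaw=0.0, newtons=40)

```text
clock: 17.42
position: [0.5921, 0.2447, 0.1083]
ee_rot: [0.356, -3.121, 0.0]
force: [0.1, 0.5, 1.4]
width: 0.151
gripper_force: 40.0
```

```bash
python3 - <<'E'
from h import *
go(.5926,.245,.109,193-61.3); s=arm.observe();print(s['joints'],s['force'],s['ft_torque'],s['width']*.0918)
E
```

```text
now [0.5921 0.2447 0.1083] t 17.425 turn(tool) [-6.0000e-04 -6.0000e-04  1.0702e+00] | shift now-axes [-0.0005  0.0002 -0.0007] | shift goal-axes [-0.0001  0.0006 -0.0007]
[ 0.09709627  0.79511443 -0.94954307  1.6233821   0.70809687  1.10271691
  0.75155417] [0.10455994 0.54612321 1.37063072] [ 0.27109112 -0.06522936  0.05784844] 0.013872809759794732
```

Request:
arm_command(targets=[[[0,0,0,0,0,0.11],[0,0,0,0,0,0.11],[0,0,0,0,0,0.11],[0,0,0,0,0,0.11],[0,0,0,0,0,0.11],[0,0,0,0,0,0.11],[0,0,0,0,0,0.11],[0,0,0,0,0,0.11],[0,0,0,0,0,0.11],[0,0,0,0,0,0.07]]])

```text
clock: 18.68
position: [0.5924, 0.2455, 0.1083]
ee_rot: [-1.274, -2.871, -0.002]
force: [2.2, 3.9, -2.7]
width: 0.15
gripper_force: 40.0
```

Request:
arm_command(targets=[[[0,0,0,0,0,0],[0,0,0,0,0,0],[0,0,0,0,0,0]]])

```text
clock: 19.05
position: [0.5924, 0.2455, 0.1083]
ee_rot: [-1.267, -2.874, -0.002]
force: [2.0, 4.6, -3.1]
width: 0.15
gripper_force: 40.0
```

```bash
python3 - <<'E'
from h import *
go(.5926,.245,.109,193-60.2); s=arm.observe();print(s['joints'],s['force'],s['ft_torque'],s['width']*.0918,s['gripper_force'])
d=grab('side'); d2=load('side'); e=grab('top')
a=cv2.resize(d['pixels'][95:200,150:270,::-1],(640,560),interpolation=2); cv2.imwrite('pics/s5.png',a)
E
```

```text
now [0.5924 0.2455 0.1083] t 19.05 turn(tool) [ 0.0008 -0.0008 -0.0064] | shift now-axes [-0.0005 -0.0002 -0.0007] | shift goal-axes [-0.0005 -0.0002 -0.0007]
[-0.02825526  0.70394611 -0.70786692  1.63393266  0.52236214  1.00085933
 -0.16657874] [ 2.0440461   4.63984141 -3.1294723 ] [ 1.11938007 -0.68137066  0.14710147] 0.013801591925000946 40.00403344631195
```

View pics/s5.png

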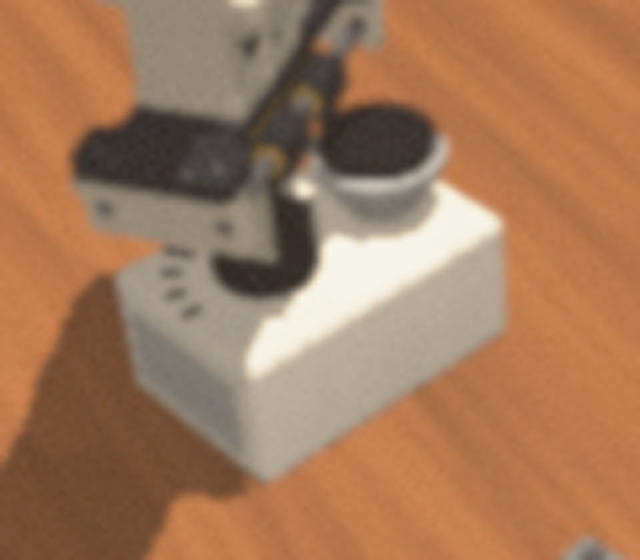

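The fingers hold the bar turned about 60.6° (1.057 rad), pointing at the third and longest mark near (180,252). I'll add a little margin for play.

Request:
arm_command(targets=[[[0,0,0,0,0,0.015],[0,0,0,0,0,0],[0,0,0,0,0,0],[0,0,0,0,0,0]]], newtons=50)

```text
clock: 19.65
position: [0.5924, 0.2455, 0.1083]
ee_rot: [-1.288, -2.865, -0.002]
force: [2.1, 4.6, -2.8]
width: 0.149
gripper_force: 50.0
```

```bash
python3 - <<'E'
from h import *
go(.5926,.245,.109,193-60.2); s=arm.observe();print(s['force'],s['ft_torque'],s['width']*.0918,s['gripper_force'])
d=grab('side'); a=cv2.resize(d['pixels'][125:160,170:215,::-1],(765,595),interpolation=2); cv2.imwrite('pics/s6.png',a)
e=grab('top')
def reg(n,x0,y0,x1,y1,z0,z1):
    Q=np.array([dep(e,u,v) for v in range(y0,y1) for u in range(x0,x1)]); Q=Q[(Q[:,2]>z0)&(Q[:,2]<z1)]
    r=cv2.minAreaRect(Q[:,:2].astype(np.float32)*1000); print(n,len(Q),np.round(r[0],1),np.round(r[1],1))
reg('cup',340,130,400,180,.08,.095); reg('shk',310,150,345,185,.065,.08); reg('jar',340,185,420,230,.107,.12)
E
```

```text
now [0.5924 0.2455 0.1083] t 19.65 turn(tool) [ 0.0008 -0.0009 -0.0214] | shift now-axes [-0.0005 -0.0002 -0.0007] | shift goal-axes [-0.0005 -0.0002 -0.0007]
[ 2.11219768  4.62628651 -2.83665164] [ 1.1010931  -0.66891048  0.1189451 ] 0.013637798753220364 50.00556528568268
cup 449 [ 691.  -277.8] [52.7 53.6]
shk 198 [ 668.1 -188.5] [33.6 34.8]
jar 266 [ 561.4 -269.9] [38.9 38.1]
```

View pics/s6.png

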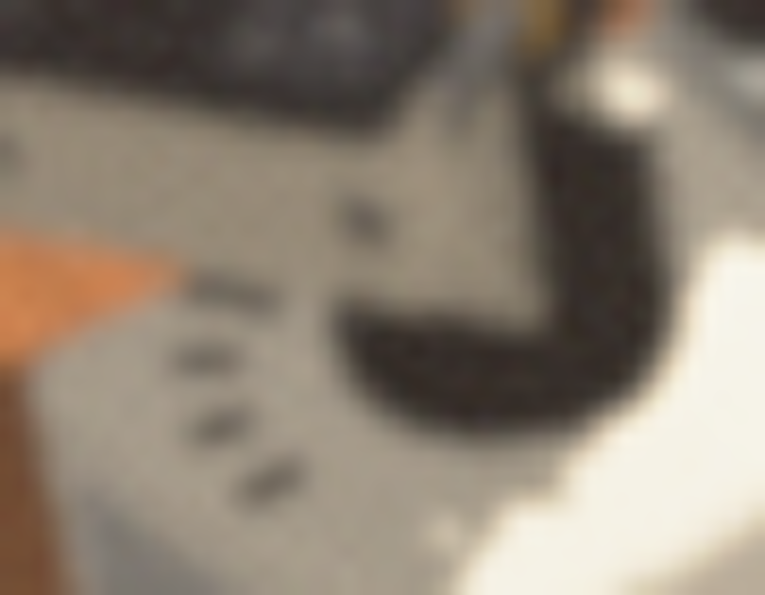

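The crop shows the bar held in the fingers toward the longest mark (230,290). The turn is now about 1.07 rad, short of the stop, and the jar, cup and shaker are all in place. I'm handing it in.

```bash
python3 -c "
from cell import arm
print(arm.sign_off())"
```

```text
the job is handed in; nothing more can be done
None
```

The clamp is fully open, the jar stands upright on the mat with the cup and shaker undisturbed, and I handed in at about 19.7 s with the fingers still holding the dial at its third notch (about 1.07 rad by tool angle).

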